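# Hold the shaker's belt idler off against its spring

### The arm

A 7-joint arm with a two-finger parallel gripper is mounted at the origin on a cart in front of the work surface, level with it; the furniture and walls round the work are solid. World frame = base frame: x ahead of the robot, y to its left, z up, the work surface at z = 0. Lengths are in m, angles in degrees, forces in N, time in s.
With the tool pointing down it reaches from about 0.425 to 0.875 m from the base axis. Payload 4.7 kg.
Tool frame: the origin (TCP) lies midway between the tips of the shut fingers; the grasp point (between the pads) lies 19 mm behind it; z points along the fingers, y is the line along which they close (so a half turn about z gives the same grasp; the last joint's range is limited). The gripper opens to 87 mm and grips with 3 to 60 N. Pads are 19 mm wide; open, the fingers measure 117 mm over their backs; the gripper's body (75 mm by 190 mm) begins 51 mm behind the grasp point.
Start: joints at [77.24, 18.392, -4.016, 83.108, 1.295, 78.541, -3.26], TCP at [0.152, -0.632, 0.223] pointing down, gripper open.
Joint ranges: [-163.93, 163.93], [-17.29, 119.83], [-79.2, 71.16], [3.27, 140.29], [-89.18, 269.18], [5.43, 117.66], [-154.24, 154.24]. Speed limits (degrees/s): [147.25, 147.25, 180, 180, 180, 180, 180].

### API

Orientations are given as [roll, pitch, yaw] about the fixed x, y, z axes, in that order (R = Rz(yaw) Ry(pitch) Rx(roll)).
In Python, from cell import env gives the robot as it stands. The module is installed in compiled form; this text tells all that it offers.
- The arm moves only by the tool step_arm, never from a script. Its argument "rows" is a list of rows, each an object with "angular": the turn, a rotation vector about the tool's x, y, z in units of pi rad (1.0 is pi rad), a list of three; "slide": the shift along the tool's x, y, z in units of 500 mm (1.0 is 500 mm), a list of three; "jaw": the opening, from 0 (shut) to 1 (fully open). A call has 1 to 10 rows; each row shifts and turns the commanded pose from where the row before left it, along the tool's axes as they then stand; what a row does not reach is not made up. A row lasts 1/8 s, in which the tool goes at most 62.5 mm and 10.7 degrees, less where a joint would pass 70% of its speed; a pose out of reach is approached as far as the arm can. A call with a number of a shift or a turn outside -1 to 1 is refused whole. A call with a gripper value outside its range is refused whole. The fingers move at their own pace and stop on an object; "newtons" is the grip in N (left out, the last holds). Time passes only in rows, so rows that do not move let the fingers close. It gives the time, the measured TCP pose, the force, the opening and the grip force at its end, in the units of the state.
- env.get_obs(): the state, without advancing time (a new reading comes with each control period).
- env.read_camera(name): name is "side" or "top" or "wrist"; returns the picture (384x512x3 uint8, red, green, blue); there is no depth.
- env.camera_info(name): a dict with "fx", "fy", "cx", "cy" (pixels), "R" (3x3) and "t" (3): a world point X has camera coordinates R X + t. Camera axes: x right, y down, z forward; pixel columns grow to the right and rows downward; lengths in m; the calibration is good to about 2 mm. A picture is of the moment at which its call begins: read the wrist's pose just before it. camera_info takes no time and is no camera call; for the wrist camera it gives the pose at the moment of the call.
- env.sign_off(): hands the job in; it is judged then, once.
The state is a dict: "time_s": time; "qpos": joint angles; "joint_velocities": joint speeds; "effort": joint torques, N m; "tool_pos": TCP position; "tool_rot": TCP orientation; "force": force on the tool from outside, world axes, zero at the start; "wrist_torque": the same for the moment, N m; "grip_width": finger opening in m; "grasp_force": force on a finger pad.
Only numpy, scipy, OpenCV 4.12 (cv2) and the standard library are available. Lean on these libraries where they do the work, as an engineer would, in place of code of your own. Each camera call takes 0.05 s, during which the arm holds its last target. There are 200 camera calls.

### The job

The belt of the small orbital shaker is to be renewed. Using the flat spatula and not the fingers, lever the hinged hood of its drive end up by the notch in its front edge and swing it over until it stands fully open by itself, then lay the spatula down on the bench. Then, with the gripper fingers on the upright post of the sprung idler arm, swing the arm towards the front of the shaker as far as it goes, to its stop, and finish while still holding it there; leave the other things on the bench where they are.

Things in the scene. Friction and masses are not known exactly. Their poses are not given: they have to be found in the camera images.
- shaker: white orbital shaker fixed to the bench, casting 124 (x) x 300 (y) x 40 mm high; origin on the bench under the middle of its drive end; its front (dial, rocker switch) faces its -x, z up. A grey hood closes the drive end (y -65 to 65 mm; deck at z = 40 mm, only the idler post stands above z = 53 mm). At y 90 to 220 mm is a metal platform with rails, 88 mm high
- notch (a point): middle of the opening of the pry notch in the lower front edge of the closed hood, 46 mm above the bench; fixed to the shaker. Notch 44 mm wide (y) and 12 mm high, from the deck at z = 40 mm to the hood's edge at 52 mm; the hood's wall is 3 mm thick, with 40 mm of free space behind it. Push the blade in along the shaker's +x
- hood_axis (a point): point on the hood's hinge axis (parallel to the shaker's y), 41 mm above the bench at the far side of the drive end, 120 mm behind the notch; fixed to the shaker
- hood_edge (a point): middle of the lower front edge of the hood over the notch (moves with the hood): the blade lifts here. It lies 118 mm in front of and 11 mm above the hinge axis when shut
- hood (a joint): angle of the grey plastic hood (118 x 128 x 44 mm, 3 mm walls, about 120 g): 0 shut, positive opening up and away from the front, 1.9 fully open, leaning back. Let go below about 0.8 rad it falls shut, beyond about 1.4 rad it falls open; in between friction may hold it. About 1 N at the front edge lifts it. The front wall hooks a blade that is drawn back upwards: withdraw it level or downwards
- idler (a joint): angle of the steel idler arm on its upright pivot: 0 at rest (arm leaning away from the front), 0.9 at its stop (swung towards the front, counter-clockwise seen from above, post moved about 52 mm towards the shaker's -x). A spring drives it back to 0: about 2 N at the post at rest, 6 N at the stop
- idler_axis (a point): point on the idler arm's upright pivot axis, at the height of point post; fixed to the shaker
- post (a point): middle of the upright black post on the idler arm's end, 60 mm from the pivot axis: 12 mm diameter (13 mm cap), from 53 to 77 mm above the bench; this point is 65 mm above the bench. It moves with the arm, and is under the hood until that is open
- spatula: loose flat pry spatula lying on the bench, 60 g: black handle 96 x 13 x 16 mm high, steel blade reaching 85 mm beyond it, 15 mm wide and 2.5 mm thick, 8 mm above the underside. Origin under the middle of the handle; x axis points along the blade to its tip, z up
- blade_tip (a point): end of the spatula's blade, 133 mm from the spatula's origin along x, 8 mm above its underside
- handle_grip (a point): point on the handle to grip, 30 mm in front of its middle (103 mm behind the blade tip), 8 mm above the underside; grip across the handle's 13 mm width
- petri: bystander: petri dish, 61 mm wide, 16 mm high, origin under its centre
- tape: bystander: roll of tape lying flat, 92 mm wide, 25 mm high, origin under its centre
- timer: bystander: small bench timer, 66 x 62 x 19 mm, origin under its centre
- forceps: bystander: steel forceps lying flat, 129 mm long, 8 mm high, origin under its middle

How it is judged (in metres and radians):
On the way, in this order (a step that is already met when the one before it is completed fails the run):
1. the hood is lifted at least 0.35 rad with the spatula's blade bearing on it (value of joint hood above 0.35 rad and contact force between spatula and hood above 0.1 N), for 0.05 s.
2. the hood stands open, beyond 1.5 rad (value of joint hood above 1.5 rad), for 0.2 s.
3. the idler arm is swung to its stop (value of joint idler above 0.84 rad), for 0.2 s.
At the end, for the whole second after the job is handed in: The gripper fingers hold the idler arm within 0.06 rad of its stop (joint over 0.84 of 0.9) with more than 1 N, the hood stands open beyond 1.5 rad, and the spatula lies still and flat on the bench (origin below 30 mm, blade tip below 40 mm), touched by neither fingers, hood nor arm (value of joint idler above 0.84 rad and contact force between the fingers and idler above 1 N and value of joint hood above 1.5 rad and contact force between spatula and idler below 0.1 N and contact force between spatula and hood below 0.1 N and contact force between spatula and the fingers below 0.1 N and height (world z) of spatula below 0.03 m and height (world z) of blade_tip below 0.04 m and linear speed of spatula below 0.03 m/s); the arm keeps its last pose, push and grip.
It fails at once if the robot itself touches the hood while it is lifted less than 0.3 rad (value of joint hood below 0.3 rad and contact force between any of the fingers, the arm and hood above 0.5 N).
It fails at once if a bystander is moved more than 30 mm (distance of any of petri, tape, timer, forceps from where it was at the start of the episode above 0.03 m).
It also fails if it takes over 64 s, if anything falls off the work surface, if the arm or the gripper's body presses on something with over 40 N, if the wrist force passes 120 N, or if a joint passes its speed limit or range.

## Working session

There is one attempt and no reset: what is moved stays moved. The work goes in short steps, Python scripts to look and compute and a tool call to move; the robot and the scene stay as the last step left them, time stands still between calls to the robot, and variables do not carry over. Pictures are saved under pics/ and viewed, at most 10 in all, crops included, and the job is handed in when it is done.

Besides the shell and the picture viewer there is one more tool, called after "Call:" as name([rows], argument=value, ...), one row to a line, values as JSON. step_arm: Moves the arm, as the interface text tells. Shifts and turns lie within -1 to 1; 1 stands for 500 mm of shift or pi rad of turn. Its arguments: {"type":"object","properties":{"rows":{"type":"array"},"newtons":{"type":"number"}},"required":["rows"]}

```bash
mkdir -p pics; python3 - <<'E'
from cell import env
import cv2
print(env.get_obs())
for n in ("side","top"):
    cv2.imwrite(f"pics/{n}0.png",cv2.cvtColor(env.read_camera(n),cv2.COLOR_RGB2BGR)); print(n,env.camera_info(n))
E
```

```text
{'time_s': 0.0, 'qpos': array([77.24423554, 18.43791796, -4.01781979, 83.17492654,  1.29569391,
       78.54146361, -3.26051946]), 'joint_velocities': array([ 0.03121301, -0.01247535,  0.05114152, -0.05286383,  0.03450656,
        0.0089416 , -0.06464429]), 'effort': array([ 2.34663767e-04, -4.91280055e+01, -4.03398843e-01, -3.12523627e+01,
       -6.38661487e-02,  4.38180612e-02,  1.80907282e-04]), 'tool_pos': array([ 0.15228032, -0.63133542,  0.22147457]), 'tool_rot': array([-1.79890985e+02,  5.77521187e-03,  1.35673106e+01]), 'force': array([ 0.93430206,  0.60171703, -0.47275202]), 'wrist_torque': array([-0.02641174, -0.00751109,  0.04390123]), 'grasp_force': 0.0, 'grip_width': 0.08719854957484248}
side {'fx': 417.92862141027587, 'fy': 417.92862141027587, 'cx': 251.83971900640174, 'cy': 186.84434196737826, 'R': array([[-0.92023672, -0.39133682,  0.00445801],
       [-0.2152439 ,  0.4965714 , -0.8408846 ],
       [ 0.32685538, -0.77477244, -0.5411961 ]]), 't': array([0.5329459 , 0.15613075, 1.10222203])}
top {'fx': 352.4476968938798, 'fy': 352.4476968938798, 'cx': 256.7995013924261, 'cy': 189.4894879534555, 'R': array([[-0.02990286, -0.99954285,  0.00446218],
       [-0.99582267,  0.02940567, -0.08644376],
       [ 0.08627303, -0.00702845, -0.99624674]]), 't': array([0.04474864, 0.54744658, 1.16020033])}
```

View pics/top0.png

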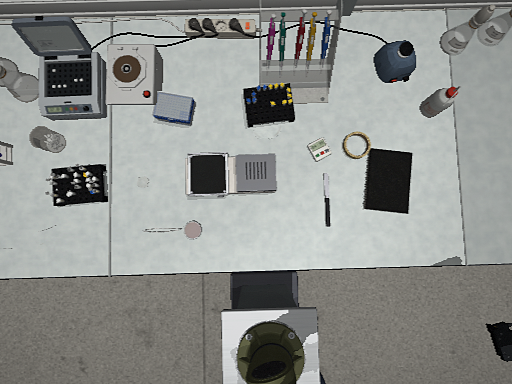

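View pics/side0.png

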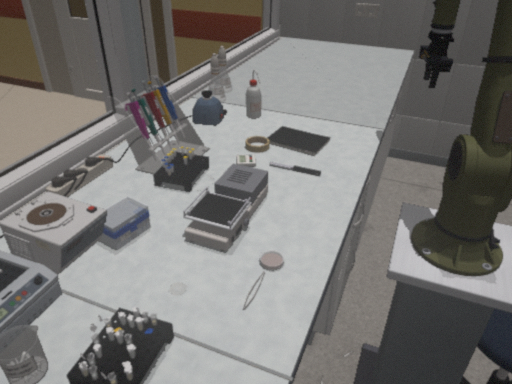

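```bash
cat > h.py <<'E'
import numpy as np, cv2
from cell import env
from scipy.spatial.transform import Rotation as Ro
np.set_printoptions(precision=4,suppress=True)
def ray(ci,u,v):
    R,t=np.array(ci["R"]),np.array(ci["t"])
    return -R.T@t, R.T@np.array([(u-ci["cx"])/ci["fx"],(v-ci["cy"])/ci["fy"],1])
def onz(ci,u,v,z):
    c,d=ray(ci,u,v); return c+d*(z-c[2])/d[2]
def proj(ci,X):
    p=np.array(ci["R"])@X+ci["t"]; return ci["fx"]*p[0]/p[2]+ci["cx"],ci["fy"]*p[1]/p[2]+ci["cy"]
def tri(obs):
    A=np.zeros((3,3));b=np.zeros(3)
    for ci,u,v in obs:
        c,d=ray(ci,u,v);d=d/np.linalg.norm(d);P=np.eye(3)-np.outer(d,d);A+=P;b+=P@c
    return np.linalg.solve(A,b)
def pose():
    o=env.get_obs(); return np.array(o["tool_pos"]),Ro.from_euler("xyz",o["tool_rot"],degrees=True)
def need(p,rpy=None):
    """slide units and rotvec units from present pose to target"""
    q,R=pose(); print("slide",R.inv().apply(np.array(p)-q)/.5)
    if rpy is not None: print("ang",(R.inv()*Ro.from_euler("xyz",rpy,degrees=True)).as_rotvec()/np.pi)
def save(im,n): cv2.imwrite(f"pics/{n}.png",cv2.cvtColor(im,cv2.COLOR_RGB2BGR))
E
python3 - <<'E'
from h import *
T=env.camera_info("top");S=env.camera_info("side")
for n,u,v,z in [("tip",326,174,.008),("handle end",328,225,.016),("handle front",326.5,198,.016),("hood bl",234,193,.08),("hood br",276,191,.08),("hood tr",274,155,.08),("plat bl",186,196,.088),("petri",193,229,.016),("forceps",160,230,.0),("timer",319,149,.02),("tape",356,145,.02)]:
    print(n,onz(T,u,v,z))
t=cv2.imread("pics/top0.png");s=cv2.imread("pics/side0.png")
a=cv2.resize(t[135:235,180:345],None,fx=4.8,fy=3*1,interpolation=3)
a=cv2.resize(t[140:235,180:340],(800,475),interpolation=3)
cv2.imwrite("pics/c1.png",a)
W=env.camera_info("wrist");p,R=pose();Rw=np.array(W["R"])
print("cam in tool",R.inv().apply(-Rw.T@W["t"]-p),"cam axes in tool",(R.inv().as_matrix()@Rw.T),W["fx"],W["cx"],W["cy"])
E
```

```text
tip [ 0.596  -0.2098  0.008 ]
handle end [ 0.4226 -0.2067  0.016 ]
handle front [ 0.5134 -0.206   0.016 ]
hood bl [0.5345 0.102  0.08  ]
hood br [ 0.537  -0.0324  0.08  ]
hood tr [ 0.6537 -0.0299  0.08  ]
plat bl [0.5289 0.2537 0.088 ]
petri [0.4229 0.2457 0.016 ]
forceps [0.4226 0.3602 0.    ]
timer [ 0.6809 -0.1874  0.02  ]
tape [ 0.6911 -0.3143  0.02  ]
cam in tool [ 0.0769  0.0002 -0.1634] cam axes in tool [[-0.     -0.9596 -0.2813]
 [ 1.     -0.0002  0.0006]
 [-0.0006 -0.2813  0.9596]] 326.00844742248677 254.72514877603643 196.809362811056
```

View pics/c1.png

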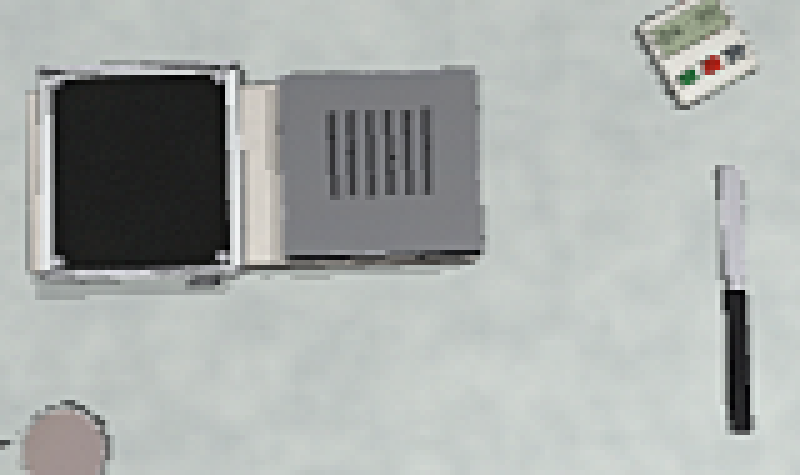

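Call:
step_arm([
  {"slide": [0.085,-0.084,-0.006],"angular": [0,0,0],"jaw": 1},
  {"slide": [0.085,-0.084,-0.006],"angular": [0,0,0],"jaw": 1},
  {"slide": [0.085,-0.084,-0.006],"angular": [0,0,0],"jaw": 1},
  {"slide": [0.085,-0.084,-0.006],"angular": [0,0,0],"jaw": 1},
  {"slide": [0.085,-0.084,-0.006],"angular": [0,0,0],"jaw": 1},
  {"slide": [0.085,-0.084,-0.006],"angular": [0,0,0],"jaw": 1},
  {"slide": [0.085,-0.084,-0.006],"angular": [0,0,0],"jaw": 1},
  {"slide": [0.085,-0.084,-0.006],"angular": [0,0,0],"jaw": 1},
  {"slide": [0.085,-0.084,-0.006],"angular": [0,0,0.04],"jaw": 1},
  {"slide": [0.085,-0.084,-0.006],"angular": [0,0,0.04],"jaw": 1},
])

```text
time_s: 1.35
tool_pos: [0.4736, -0.1265, 0.2526]
tool_rot: [179.9, -0.0, -1.1]
force: [1.2, -0.4, -0.5]
grip_width: 0.0872
grasp_force: 0.0
```

```bash
python3 - <<'E'
from h import *
import pickle
W=env.camera_info("wrist");im=env.read_camera("wrist");pickle.dump(W,open("w1.pkl","wb"));save(im,"w1");print(pose()[0],env.get_obs()["tool_rot"])
save(cv2.resize(im,(800,600),interpolation=2),"w1b")
E
```

```text
[ 0.4785 -0.1178  0.2534] [-179.7518   -0.2895   -0.8539]
```

View pics/w1b.png

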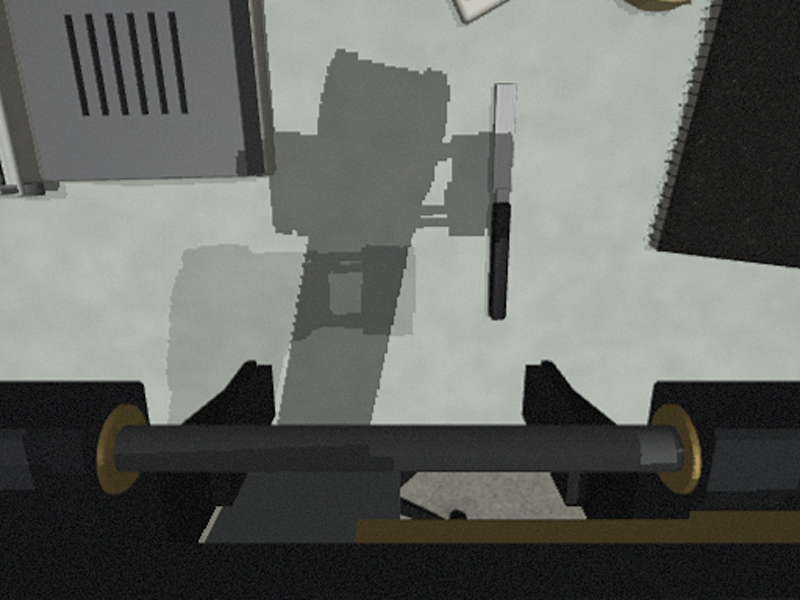

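```bash
python3 - <<'E'
from h import *
import pickle
W=pickle.load(open("w1.pkl","rb"));T=env.camera_info("top");k=.64
for n,w,t,z in [("tip",(506,84),(326.4,173),.009),("junction",(502,203),(327.2,198),.016),("end",(497,319),(328.1,226.2),.012)]:
    print(n,tri([(W,w[0]*k,w[1]*k),(T,*t)]),onz(W,w[0]*k,w[1]*k,z),onz(T,*t,z))
for n,w,t,z in [("hood br top",(240,176),(276.5,190.5),.084),("hood tr top",None,(275.5,154),.084),("hood bl top",None,(236.5,191),.084),("hood tl",None,(236,155),.084),("hood bm",(130,179),None,.084)]:
    if w: print(n,"W",onz(W,w[0]*k,w[1]*k,z))
    if t: print(n,"T",onz(T,*t,z))
    if w and t: print("tri",tri([(W,w[0]*k,w[1]*k),(T,*t)]))
need([.501,-.207,.10],[180,0,-2])
E
```

```text
tip [ 0.5853 -0.1859  0.1281] [ 0.6015 -0.2093  0.009 ] [ 0.5993 -0.2111  0.009 ]
junction [ 0.5143 -0.2117 -0.0009] [ 0.5158 -0.2083  0.016 ] [ 0.5133 -0.2083  0.016 ]
end [ 0.4184 -0.2095  0.0052] [ 0.4205 -0.2086  0.012 ] [ 0.4185 -0.2077  0.012 ]
hood br top W [ 0.5416 -0.0286  0.084 ]
hood br top T [ 0.5382 -0.0338  0.084 ]
tri [ 0.5396 -0.0324  0.0944]
hood tr top T [ 0.656  -0.0346  0.084 ]
hood bl top T [0.5404 0.0937 0.084 ]
hood tl T [0.6565 0.0924 0.084 ]
hood bm W [0.5411 0.0411 0.084 ]
slide [0.046  0.1791 0.3062]
ang [-0.0014 -0.0016  0.0064]
```

Call:
step_arm([
  {"slide": [0.009,0.045,0.076],"angular": [0,0,0],"jaw": 1},
  {"slide": [0.009,0.045,0.076],"angular": [0,0,0],"jaw": 1},
  {"slide": [0.009,0.045,0.076],"angular": [0,0,0],"jaw": 1},
  {"slide": [0.009,0.046,0.076],"angular": [0,0,0],"jaw": 0.5},
  {"slide": [0,0,0],"angular": [0,0,0],"jaw": 0.5},
  {"slide": [0,0,0],"angular": [0,0,0],"jaw": 0.5},
])

```text
time_s: 2.15
tool_pos: [0.4904, -0.2182, 0.1014]
tool_rot: [-180.0, -0.0, -0.8]
force: [0.5, 0.2, 0.1]
grip_width: 0.0651
grasp_force: 0.0
```

```bash
python3 - <<'E'
from h import *
import pickle
W=env.camera_info("wrist");im=env.read_camera("wrist");pickle.dump(W,open("w2.pkl","wb"))
p,_=pose();print(p,env.get_obs()["tool_rot"])
save(im,"w2")
need([.497,-.209,.006],[180,0,-.7])
E
```

```text
[ 0.491  -0.2182  0.1021] [179.9648  -0.1192  -0.75  ]
slide [ 0.0115 -0.0187  0.1922]
ang [ 0.0002 -0.0007 -0.0003]
```

View pics/w2.png

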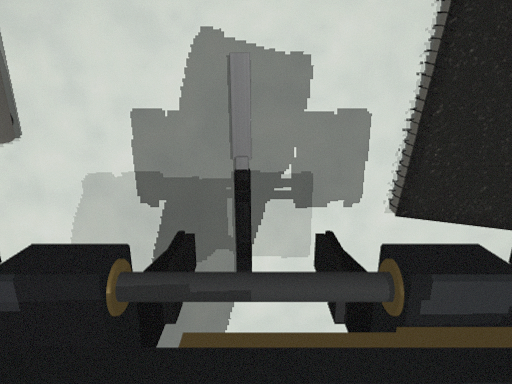

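```bash
python3 - <<'E'
from h import *
import pickle
W=pickle.load(open("w2.pkl","rb"));W1=pickle.load(open("w1.pkl","rb"));k=.64
print("tip",onz(W,239.5,53,.009),tri([(W,239.5,53),(W1,506*k,84*k)]))
print("junc",onz(W,243,169,.016),tri([(W,243,169),(W1,502*k,203*k)]))
print("h",onz(W,243.5,250,.016))
E
```

```text
tip [ 0.6011 -0.2091  0.009 ] [ 0.6012 -0.2092  0.0097]
junc [ 0.5171 -0.2099  0.016 ] [ 0.5153 -0.2097  0.0084]
h [ 0.4483 -0.2087  0.016 ]
```

Call:
step_arm([
  {"slide": [0.014,-0.018,0.03],"angular": [0,0,0],"jaw": 0.4},
  {"slide": [0,0,0.08],"angular": [0,0,0],"jaw": 0.4},
  {"slide": [0,0,0.06],"angular": [0,0,0],"jaw": 0.4},
  {"slide": [0,0,0.024],"angular": [0,0,0],"jaw": 0.4},
  {"slide": [0,0,0],"angular": [0,0,0],"jaw": 0.4},
  {"slide": [0,0,0],"angular": [0,0,0],"jaw": 0},
  {"slide": [0,0,0],"angular": [0,0,0],"jaw": 0},
  {"slide": [0,0,0],"angular": [0,0,0],"jaw": 0},
  {"slide": [0,0,0],"angular": [0,0,0],"jaw": 0},
], newtons=60)

```text
time_s: 3.32
tool_pos: [0.4975, -0.2104, 0.0043]
tool_rot: [180.0, -0.1, -0.8]
force: [-0.7, 0.4, 4.6]
grip_width: 0.0124
grasp_force: 60.0
```

Call:
step_arm([
  {"slide": [0,0,-0.07],"angular": [0,0,0],"jaw": 0},
  {"slide": [-0.02,0,-0.07],"angular": [0,0,0],"jaw": 0},
  {"slide": [-0.04,-0.03,-0.05],"angular": [0,0,0],"jaw": 0},
  {"slide": [-0.04,-0.08,0],"angular": [0,0,0],"jaw": 0},
  {"slide": [-0.038,-0.09,0],"angular": [0,0,0],"jaw": 0},
  {"slide": [0,-0.1,0],"angular": [0,0,0],"jaw": 0},
  {"slide": [0,-0.1,0],"angular": [0,0,0],"jaw": 0},
  {"slide": [0,-0.08,0],"angular": [0,0,-0.004],"jaw": 0},
  {"slide": [0,0,0],"angular": [0,0,0],"jaw": 0},
  {"slide": [0,0,0],"angular": [0,0,0],"jaw": 0},
])

```text
time_s: 4.58
tool_pos: [0.4313, 0.0302, 0.0984]
tool_rot: [180.0, 0.0, -0.1]
force: [-0.1, -0.3, -0.6]
grip_width: 0.0125
grasp_force: 60.0
```

```bash
python3 - <<'E'
from h import *
import pickle
W=env.camera_info("wrist");im=env.read_camera("wrist");pickle.dump(W,open("w3.pkl","wb"));save(im,"w3")
s=env.read_camera("side");t=env.read_camera("top")
print(pose()[0],env.get_obs()["tool_rot"],env.get_obs()["force"])
c=lambda a:cv2.resize(a,(400,300),interpolation=cv2.INTER_CUBIC)
save(np.vstack([cv2.resize(im[:225],(800,352)),np.hstack([cv2.resize(s[150:250,170:300],(400,248)),cv2.resize(t[140:240,180:310],(400,248))])]),"m3")
E
```

```text
[0.4314 0.0296 0.0984] [179.9861   0.0217  -0.2459] [-0.2404 -0.5131  0.1228]
```

View pics/m3.png

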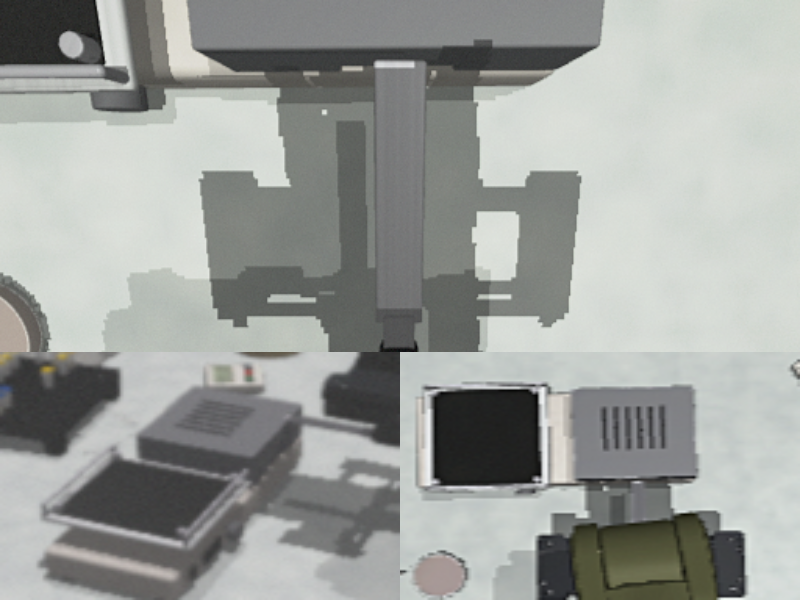

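```bash
python3 - <<'E'
import cv2
im=cv2.imread("pics/w3.png")[20:65,110:400]
im=cv2.convertScaleAbs(im,alpha=1.6)
cv2.imwrite("pics/w3z.png",cv2.resize(im,(797,124*2),interpolation=cv2.INTER_NEAREST))
E
```

```text
(no output)
```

View pics/w3z.png

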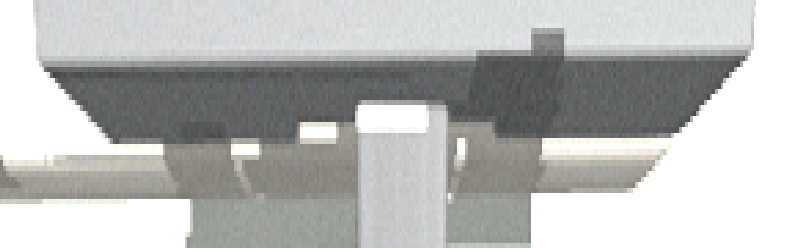

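```bash
python3 - <<'E'
from h import *
import pickle
W=pickle.load(open("w3.pkl","rb"))
f=lambda u,v:(u/2.748+110,v/5.51+20)
for n,u,v,z in [("nl",299,123,.052),("nr",497,122,.052),("bl",112,143,.043),("br",675,135,.043),("tl",42,62,.084),("tr",750,50,.084),("tipL",357,102,.1035),("tipR",445,104,.1035),("tipRt",402,103,.103)]:
    print(n,onz(W,*f(u,v),z))
E
```

```text
nl [0.5415 0.0506 0.052 ]
nr [0.5416 0.0082 0.052 ]
bl [0.541  0.0935 0.043 ]
br [ 0.5416 -0.0326  0.043 ]
tl [0.5416 0.0935 0.084 ]
tr [ 0.5423 -0.0338  0.084 ]
tipL [0.5349 0.0361 0.1035]
tipR [0.5347 0.0219 0.1035]
tipRt [0.5349 0.0289 0.103 ]
```

Call:
step_arm([
  {"slide": [-0.004,0,0.04],"angular": [0,0,0],"jaw": 0},
  {"slide": [0,0,0.05],"angular": [0,0,0],"jaw": 0},
  {"slide": [0,0,0.023],"angular": [0,0,0],"jaw": 0},
  {"slide": [0,0,0],"angular": [0,0,0],"jaw": 0},
  {"slide": [0,0,0],"angular": [0,0,0],"jaw": 0},
])

```text
time_s: 5.35
tool_pos: [0.4302, 0.0307, 0.0427]
tool_rot: [180.0, -0.1, -0.1]
force: [-0.6, 0.2, -0.5]
grip_width: 0.0124
grasp_force: 60.0
```

```bash
python3 - <<'E'
from h import *
print(pose()[0],env.get_obs()["tool_rot"],env.get_obs()["force"])
W=env.camera_info("wrist");im=env.read_camera("wrist");save(im,"w4")
print(proj(W,np.array([.5415,.0294,.052])),proj(W,np.array([.533,.0294,.046])))
save(np.vstack([cv2.resize(im[0:110,130:380],(750,330),interpolation=2)]),"w4z")
E
```

```text
[0.4302 0.0307 0.0427] [179.9944  -0.0678  -0.1345] [-0.603   0.2218 -0.5225]
(np.float64(256.36852322801053), np.float64(16.85005107122211)) (np.float64(256.3176431880738), np.float64(41.26670365035861))
```

View pics/w4z.png

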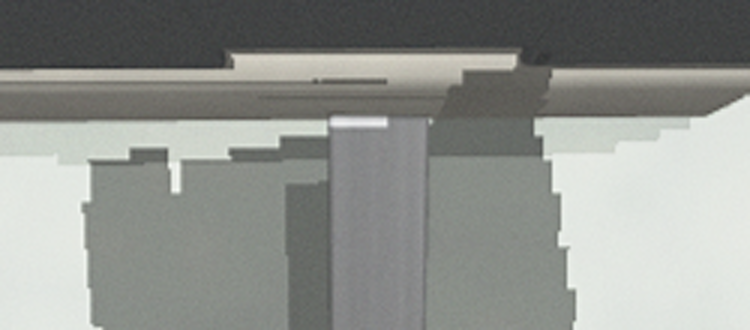

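Call:
step_arm([
  {"slide": [0.014,0,0],"angular": [0,0,0],"jaw": 0},
  {"slide": [0.02,0,0],"angular": [0,0,0],"jaw": 0},
  {"slide": [0.02,0,0],"angular": [0,0,0],"jaw": 0},
  {"slide": [0.014,0,0],"angular": [0,0,0],"jaw": 0},
  {"slide": [0,0,0],"angular": [0,0,0],"jaw": 0},
])

```text
time_s: 6.02
tool_pos: [0.464, 0.0311, 0.0419]
tool_rot: [-180.0, 0.0, -0.1]
force: [0.6, -0.9, -0.1]
grip_width: 0.0122
grasp_force: 60.0
```

Call:
step_arm([
  {"slide": [0.006,0,-0.036],"angular": [0,0,0],"jaw": 0},
  {"slide": [0.01,0,-0.036],"angular": [0,0,0],"jaw": 0},
  {"slide": [0.015,0,-0.032],"angular": [0,0,0],"jaw": 0},
  {"slide": [0,0,0],"angular": [0,0,0],"jaw": 0},
  {"slide": [0.018,0,-0.028],"angular": [0,0,0],"jaw": 0},
  {"slide": [0.02,0,-0.024],"angular": [0,0,0],"jaw": 0},
  {"slide": [0.022,0,-0.02],"angular": [0,0,0],"jaw": 0},
  {"slide": [0,0,0],"angular": [0,0,0],"jaw": 0},
  {"slide": [0,0,0],"angular": [0,0,0],"jaw": 0},
])

```text
time_s: 7.15
tool_pos: [0.5087, 0.0308, 0.1297]
tool_rot: [-180.0, 0.1, -0.1]
force: [-0.0, -0.0, -0.8]
grip_width: 0.0125
grasp_force: 60.0
```

```bash
python3 - <<'E'
from h import *
print(pose()[0],env.get_obs()["tool_rot"],env.get_obs()["force"])
im=env.read_camera("wrist");s=env.read_camera("side")
save(np.hstack([cv2.resize(im,(400,300)),cv2.resize(s[130:250,160:320],(400,300))]),"m5")
E
```

```text
[0.5087 0.0308 0.1297] [-179.9941    0.0533   -0.104 ] [-0.0453 -0.0135 -0.7556]
```

View pics/m5.png

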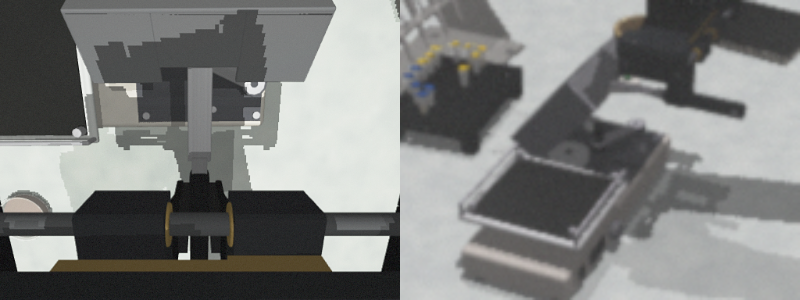

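Call:
step_arm([
  {"slide": [0.02,0,-0.014],"angular": [0,0,0],"jaw": 0},
  {"slide": [0.021,0,-0.012],"angular": [0,0,0],"jaw": 0},
  {"slide": [0.022,0,-0.01],"angular": [0,0,0],"jaw": 0},
  {"slide": [0.022,0,-0.007],"angular": [0,0,0],"jaw": 0},
  {"slide": [0.023,0,-0.006],"angular": [0,0,0],"jaw": 0},
  {"slide": [0.023,0,-0.003],"angular": [0,0,0],"jaw": 0},
  {"slide": [0.024,0,0.005],"angular": [0,0,0],"jaw": 0},
  {"slide": [0.025,0,0.02],"angular": [0,0,0],"jaw": 0},
  {"slide": [0.02,0,0.02],"angular": [0,0,0],"jaw": 0},
  {"slide": [0,0,0.01],"angular": [0,0,0],"jaw": 0},
])

```text
time_s: 8.5
tool_pos: [0.6092, 0.0304, 0.1273]
tool_rot: [-180.0, 0.1, -0.1]
force: [-0.4, -0.1, -1.6]
grip_width: 0.0124
grasp_force: 60.0
```

```bash
python3 - <<'E'
from h import *
print(pose()[0],env.get_obs()["tool_rot"],env.get_obs()["force"])
im=env.read_camera("wrist");s=env.read_camera("side")
save(np.hstack([cv2.resize(im,(400,300)),cv2.resize(s[130:250,160:320],(400,300))]),"m6")
E
```

```text
[0.6092 0.0304 0.1273] [-179.9746    0.0741   -0.1221] [-0.4283 -0.0764 -1.5788]
```

View pics/m6.png

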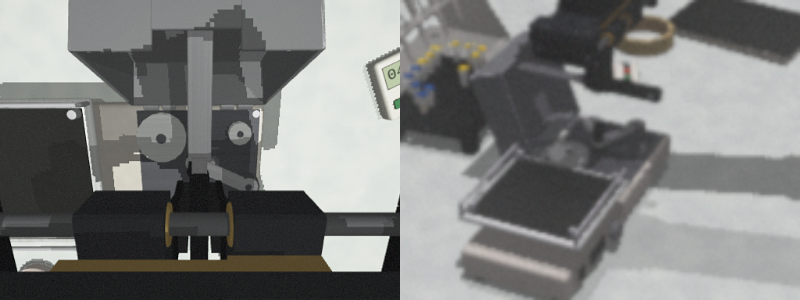

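Call:
step_arm([
  {"slide": [0,0,0.02],"angular": [0,0,0],"jaw": 0},
  {"slide": [0.02,0,0],"angular": [0,0,0],"jaw": 0},
  {"slide": [0.018,0,0],"angular": [0,0,0],"jaw": 0},
  {"slide": [0,0,0],"angular": [0,0,0],"jaw": 0},
  {"slide": [0,0,0],"angular": [0,0,0],"jaw": 0},
])

```text
time_s: 9.22
tool_pos: [0.6284, 0.0306, 0.1187]
tool_rot: [-180.0, -0.0, -0.1]
force: [-0.0, -0.3, -0.4]
grip_width: 0.0123
grasp_force: 60.0
```

Call:
step_arm([
  {"slide": [-0.02,0,0],"angular": [0,0,0],"jaw": 0},
  {"slide": [-0.04,0,0.004],"angular": [0,0,0],"jaw": 0},
  {"slide": [-0.05,0,0],"angular": [0,0,0],"jaw": 0},
  {"slide": [-0.06,0,0],"angular": [0,0,0],"jaw": 0},
  {"slide": [-0.06,0,0],"angular": [0,0,0],"jaw": 0},
  {"slide": [-0.06,0,0],"angular": [0,0,0],"jaw": 0},
  {"slide": [-0.04,0,0],"angular": [0,0,0],"jaw": 0},
  {"slide": [0,0,0],"angular": [0,0,0],"jaw": 0},
])

```text
time_s: 10.22
tool_pos: [0.4617, 0.0304, 0.1166]
tool_rot: [179.8, -0.0, -0.1]
force: [0.6, 0.2, -0.3]
grip_width: 0.012
grasp_force: 60.0
```

```bash
python3 - <<'E'
from h import *
print(pose()[0],env.get_obs()["tool_rot"],env.get_obs()["force"])
T=env.camera_info("top");S=env.camera_info("side")
t=env.read_camera("top");s=env.read_camera("side");w=env.read_camera("wrist");save(t,"t7");save(s,"s7");save(w,"w7")
# hood model at theta: predict top front corners (outer), check in the side image
t0=cv2.cvtColor(cv2.imread("pics/top0.png"),4)
d=np.abs(t.astype(int)-t0).sum(2)
m=(d>40).astype(np.uint8); m[:, :228]=0;m[:,285:]=0;m[:120]=0;m[205:]=0
ys,xs=np.where(m); print("changed rows",ys.min(),ys.max(),"cols",xs.min(),xs.max())
for th in (1.4,1.5,1.6,1.7,1.8,1.9,2.0):
    c,sn=np.cos(th),np.sin(th)
    P=lambda a,b:np.array([.6615-a*c+b*sn,0.03,.041+a*sn+b*c])  # a: forward, b: up in hood frame
    print(th,"top cam: edge",proj(T,P(.118,.011)),"topcorner",proj(T,P(.118,.043)),"side edge",proj(S,P(.118,.011)+[0,.064,0]),"side tc",proj(S,P(.118,.043)+[0,.064,0]))
print(t[130:182:2,255].sum(1)//3)
E
```

```text
[0.4617 0.0304 0.1166] [179.8378  -0.0205  -0.1241] [ 0.5609  0.2108 -0.2597]
changed rows 123 204 cols 228 284
1.4 top cam: edge (np.float64(255.45575461691396), np.float64(151.17339085346515)) topcorner (np.float64(255.14540821202021), np.float64(140.42764216772147)) side edge (np.float64(214.4776285504958), np.float64(161.03395560002096)) side tc (np.float64(204.30200745507133), np.float64(157.11749980222874))
1.5 top cam: edge (np.float64(255.33920972352465), np.float64(147.26219618087947)) topcorner (np.float64(255.0255624278269), np.float64(136.63703867554392)) side edge (np.float64(210.67153753628287), np.float64(160.0980066719298)) side tc (np.float64(200.5011678289708), np.float64(157.17281695107002))
1.6 top cam: edge (np.float64(255.22307260513722), np.float64(143.45003952136926)) topcorner (np.float64(254.91031504310197), np.float64(133.0849628100693)) side edge (np.float64(206.92076428866574), np.float64(159.54231800455878)) side tc (np.float64(196.87249212464408), np.float64(157.6283397024648))
1.7 top cam: edge (np.float64(255.10887984428376), np.float64(139.7869081675
[... 541 characters left out ...]
cam: edge (np.float64(254.89218588413078), np.float64(133.09133333772223)) topcorner (np.float64(254.60592252475678), np.float64(124.26291319511648)) side edge (np.float64(196.4138417590069), np.float64(160.15392519664084)) side tc (np.float64(187.38044784755624), np.float64(161.26170382336886))
2.0 top cam: edge (np.float64(254.79237896461694), np.float64(130.13980414490374)) topcorner (np.float64(254.522052900304), np.float64(122.0371438559829)) side edge (np.float64(193.284655547821), np.float64(161.0924967478788)) side tc (np.float64(184.78152806722), np.float64(163.16322736666282))
[110 112  30  74  69  68  69  72  93 113 109 110 110 211 100  84  86  85
  87  91  35   0  96  87  87  92]
```

Call:
step_arm([
  {"slide": [0,0.06,0],"angular": [0,0,0],"jaw": 0},
  {"slide": [0,0.1,0],"angular": [0,0,0],"jaw": 0},
  {"slide": [0,0.1,0],"angular": [0,0,0],"jaw": 0},
  {"slide": [0.03,0.1,0],"angular": [0,0,0],"jaw": 0},
  {"slide": [0.043,0.08,0.04],"angular": [0,0,0],"jaw": 0},
  {"slide": [0,0.04,0.06],"angular": [0,0,0],"jaw": 0},
  {"slide": [0,0,0.06],"angular": [0,0,0],"jaw": 0},
  {"slide": [0,0,0.04],"angular": [0,0,0],"jaw": 0},
  {"slide": [0,0,0],"angular": [0,0,0],"jaw": 0},
  {"slide": [0,0,0],"angular": [0,0,0],"jaw": 0},
])

```text
time_s: 11.62
tool_pos: [0.5002, -0.2091, 0.0175]
tool_rot: [180.0, -0.1, -0.1]
force: [0.4, -0.7, 0.2]
grip_width: 0.0123
grasp_force: 60.0
```

Lower 13 mm, release, rise.

Call:
step_arm([
  {"slide": [0,0,0.013],"angular": [0,0,0],"jaw": 0},
  {"slide": [0,0,0.012],"angular": [0,0,0],"jaw": 0},
  {"slide": [0,0,0],"angular": [0,0,0],"jaw": 0},
  {"slide": [0,0,0],"angular": [0,0,0],"jaw": 0},
  {"slide": [0,0,0],"angular": [0,0,0],"jaw": 0.4},
  {"slide": [0,0,0],"angular": [0,0,0],"jaw": 0.4},
  {"slide": [0,0,0],"angular": [0,0,0],"jaw": 0.4},
  {"slide": [0,0,0],"angular": [0,0,0],"jaw": 0.4},
])

```text
time_s: 12.62
tool_pos: [0.4989, -0.2092, 0.004]
tool_rot: [-180.0, 0.0, -0.1]
force: [0.4, -0.1, 0.3]
grip_width: 0.0338
grasp_force: 0.0
```

Call:
step_arm([
  {"slide": [0,0,-0.04],"angular": [0,0,0],"jaw": 0.4},
  {"slide": [0,0,-0.1],"angular": [0,0,0],"jaw": 0.4},
  {"slide": [0,0,-0.1],"angular": [0,0,0],"jaw": 0.4},
  {"slide": [0,0,-0.1],"angular": [0,0,0],"jaw": 0.4},
  {"slide": [0,0,-0.1],"angular": [0,0,0],"jaw": 0.4},
  {"slide": [0,-0.1,0],"angular": [0,0,0],"jaw": 0.4},
  {"slide": [0,-0.1,0],"angular": [0,0,0],"jaw": 0.4},
  {"slide": [0,-0.1,0],"angular": [0,0,0],"jaw": 0.4},
  {"slide": [0,-0.1,0],"angular": [0,0,0],"jaw": 0.4},
  {"slide": [0,0,0],"angular": [0,0,0],"jaw": 0.4},
])

```text
time_s: 13.88
tool_pos: [0.4994, -0.0038, 0.2258]
tool_rot: [180.0, -0.1, 0.4]
force: [-0.2, -0.4, -0.0]
grip_width: 0.0346
grasp_force: 0.0
```

```bash
python3 - <<'E'
from h import *
import pickle
print(pose()[0],env.get_obs()["tool_rot"],env.get_obs()["force"])
W=env.camera_info("wrist");w=env.read_camera("wrist");T=env.camera_info("top");t=env.read_camera("top");s=env.read_camera("side")
pickle.dump((W,w,T,t,s),open("v8.pkl","wb"))
for n,p in [("tip",[.603,-.209,.009]),("end",[.422,-.209,.016])]: print(n,proj(T,np.array(p)),proj(W,np.array(p)))
# drive-end rectified map at z=.077, 3 mm cells
g=lambda ci,im,x,y,z:im[tuple(int(round(v)) for v in proj(ci,np.array([x,y,z]))[::-1])].mean()
ch=" .:-=+*#%@"
print("y cols +.095 .. -.035 ; rows x .665->.54")
for x in np.arange(.665,.535,-.003):
    print(f"{x:.3f}","".join(ch[int(g(W,w,x,y,.077)/25.6)] for y in np.arange(.095,-.036,-.0015)))
E
```

```text
[ 0.4994 -0.0038  0.2258] [179.9926  -0.1285   0.4071] [-0.1547 -0.4277 -0.0473]
tip (np.float64(325.7433848066509), np.float64(171.94843761563104)) (np.float64(441.73911434067236), np.float64(77.81302614079293))
end (np.float64(328.6838121475273), np.float64(225.17159753175508)) (np.float64(420.34658882346423), np.float64(233.29477379012897))
y cols +.095 .. -.035 ; rows x .665->.54
0.665 .  ..  ..   .  .. ......... ...... . .  ...  ... .  ..... .  . . .  .  . .   . ... .....
0.662   .  ..  ... . . ......  .  . .   .. ..  .... ....   . ....   . ..  .   .     .  . .....
0.659   ..   .. ...=====================================================================::%%%%
0.656 ######=:===============================================+=+========================-:#%%%
0.653 *++++++++++++*########=+++++++*+=*****************++++++++#*#**#%#++*########++++*#%%%%%
0.650 %%%%%%%%%%%%%#+++++++++%#-=--===*%%%%%%%%%%%%%%%%%%%%%****========**=========@%%%%###%%%
0.647 %%%%%%%%%*------+%@%%%%%%%%%%-:--------+###*=--------------------------------#%%%####%%%
0.644 %%%%%%%%%%---+%%%%%%%%%%%%%%%%%%+-------=#
[... 2766 characters left out ...]
-::::::::::::::::::::::::-=-:======
0.554 %%%%%%%*==::====-:::::::::::::::::::::::::::::::::::::::::::::::::::::::.::::====-======
0.551 %%%%%%%+=+:::-=-:::::::::::::::::::::::::::::::::::::::::::::::::::::::::::::::-:-======
0.548 %%%%%%%+=+=---==-==--===--==-====++++++++=+++++++++++++++++++++++++++++++++++++++++=====
0.545 #######%==---==-====-===-===-=====-===============================================-=====
0.542 %%%%%%%%%%%%%+====+=+====+=+++++=+++========+===+===+=+===+=========++=+=========+=+===+
0.539 %%%%%%%%%%%%%+===+==+==========================+================================+=======
0.536 %%%%%%%%%%%%%+=+==+======+===###%%%%+===============================================+++=
```

Call:
step_arm([
  {"slide": [0.034,-0.026,0.058],"angular": [0,0,0],"jaw": 0.4},
  {"slide": [0.034,-0.026,0.057],"angular": [0,0,0],"jaw": 0.4},
  {"slide": [0.033,-0.026,0.057],"angular": [0,0,0],"jaw": 0.4},
  {"slide": [0,0,0],"angular": [0,0,0],"jaw": 0.4},
  {"slide": [0,0,0],"angular": [0,0,0],"jaw": 0.4},
])

```text
time_s: 14.65
tool_pos: [0.5502, 0.0281, 0.1387]
tool_rot: [180.0, -0.0, -0.2]
force: [0.6, -0.4, -0.1]
grip_width: 0.0347
grasp_force: 0.0
```

```bash
python3 - <<'E'
from h import *
import pickle
print(pose()[0],env.get_obs()["tool_rot"],env.get_obs()["force"])
W=env.camera_info("wrist");w=env.read_camera("wrist");pickle.dump((W,w),open("v9.pkl","wb"))
W8,w8,T,t,s=pickle.load(open("v8.pkl","rb"))
def mp(ci,im,z,xs,ys):
    for x in xs:
        print(f"{x:.4f}","".join("%4d"%im[tuple(int(round(v)) for v in proj(ci,np.array([x,y,z]))[::-1])].mean() for y in ys))
xs=np.arange(.619,.585,-.002);ys=np.arange(.056,.014,-.002)
print("y",ys[[0,-1]]);mp(W8,w8,.077,xs,ys);print();mp(W,w,.077,xs,ys)
# spatula check in the top view
print("col 327 rows",t[168:232:2,327].mean(1).astype(int))
E
```

```text
[0.5502 0.0281 0.1387] [179.9701  -0.0055  -0.2208] [ 0.5658 -0.4295 -0.1324]
y [0.056 0.016]
0.6190  227 226 227 229 234 130 138 139 100  64  62  60  59  60  57  60  60  60  59  65  58
0.6170  226 225 225 228 232 133 138 136  61  54  63  55  61  58  63  60  60  61  57  56  60
0.6150  228 228 229 231 238 134 141  96  56  56  56  60  63  59  57  56  56  59  62  56  60
0.6130  229 228 230 234 132 139 108  67  63  51  49  41  57  61  57  59  57  59  56  61  61
0.6110  226 227 230 236 130  94  74  60  37  37  35  33  39  54 135  57  54  56  60  58  58
0.6090  227 229 229 228  92  70  56  59  26  33  38  38  38  36  90 121  51  52  55  55  60
0.6070  227 231 193 143  96  58  61  58  27  30  42  36  28  57  46 132 123 107  63  56  63
0.6050  115  95  92  96  97  57  58  64  26  32  33  34  33  47   6 130 126 124 120  97 117
0.6030  101  98  99 101 102  57  60  44  47  32  21  32  40  27  39 132 121 129 126 126 125
0.6010   98 101  99 102 101  58  58  48  45  82  55   8  17  16 124 116 117 120 123 125 125
0.5990  101 100 100 103  66  61  59  49  49  72  94  87 106 125 119 117 119 119 119 12
[... 1750 characters left out ...]
 124
0.5950   62  65  66  62  65  66  64  62  62  67  69  64  65  61  60  65  60  64  65  99 124
0.5930   64  61  66  61  63  68  57  63  65  63  62  64  61  64  62  63  67  62  64  66  66
0.5910   65  65  65  62  64  66  64  68  64  69  62  67  65  66  63  64  64  66  71  65  64
0.5890   67  62  65  64  65  69  66  61  61  63  66  64  62  64  68  65  65  66  66  64  67
0.5870   67  62  66  68  64  65  64  67  67  60  65  67  66  68  66  67  65  67  62  67  69
0.5850   67  66  65  64  64  65  59  66  68  68  66  68  62  65  69  65  64  65  61  64  65
col 327 rows [215 214 163 204 204 204 205 206 206 210 211 212 214 170 237  33  43  43
  44  42  43  47  44  39  38  37  38  37  20 245 219 219]
```

Call:
step_arm([
  {"slide": [0.05,-0.013,0],"angular": [0,0,0],"jaw": 0.4},
  {"slide": [0.05,0,0],"angular": [0,0,0],"jaw": 0.4},
  {"slide": [0.014,0,0.02],"angular": [0,0,0],"jaw": 0.4},
  {"slide": [0,0,0],"angular": [0,0,0],"jaw": 0.4},
  {"slide": [0,0,0],"angular": [0,0,0],"jaw": 0.4},
])

```text
time_s: 15.32
tool_pos: [0.6061, 0.0358, 0.1281]
tool_rot: [180.0, 0.0, -0.1]
force: [0.9, 0.2, -0.5]
grip_width: 0.0347
grasp_force: 0.0
```

Call:
step_arm([
  {"slide": [0.002,0.002,0.04],"angular": [0,0,0],"jaw": 0.4},
  {"slide": [0,0,0.05],"angular": [0,0,0],"jaw": 0.4},
  {"slide": [0,0,0.04],"angular": [0,0,0],"jaw": 0.4},
  {"slide": [0,0,0.01],"angular": [0,0,0],"jaw": 0.4},
  {"slide": [0,0,0],"angular": [0,0,0],"jaw": 0},
  {"slide": [0,0,0],"angular": [0,0,0],"jaw": 0},
  {"slide": [0,0,0],"angular": [0,0,0],"jaw": 0},
  {"slide": [0,0,0],"angular": [0,0,0],"jaw": 0},
], newtons=40)

```text
time_s: 16.32
tool_pos: [0.6086, 0.0354, 0.0588]
tool_rot: [-180.0, -0.1, -0.1]
force: [0.3, 0.5, 1.7]
grip_width: 0.0109
grasp_force: 40.0
```

Call:
step_arm([
  {"slide": [-0.017,-0.0066,0],"angular": [0,0,0],"jaw": 0},
  {"slide": [-0.0175,-0.004,0],"angular": [0,0,0],"jaw": 0},
  {"slide": [-0.018,-0.0014,0],"angular": [0,0,0],"jaw": 0},
  {"slide": [-0.018,0.0014,0],"angular": [0,0,0],"jaw": 0},
  {"slide": [-0.0175,0.004,0],"angular": [0,0,0],"jaw": 0},
  {"slide": [-0.015,0.006,0],"angular": [0,0,0],"jaw": 0},
  {"slide": [0,0,0],"angular": [0,0,0],"jaw": 0},
  {"slide": [0,0,0],"angular": [0,0,0],"jaw": 0},
])

```text
time_s: 17.32
tool_pos: [0.5585, 0.0374, 0.0589]
tool_rot: [-179.9, -0.3, -0.0]
force: [5.2, 4.8, -1.6]
grip_width: 0.0107
grasp_force: 40.0
```

Call:
step_arm([
  {"slide": [-0.006,0.003,0],"angular": [0,0,0],"jaw": 0},
  {"slide": [0,0,0],"angular": [0,0,0],"jaw": 0},
  {"slide": [0,0,0],"angular": [0,0,0],"jaw": 0},
])

```text
time_s: 17.7
tool_pos: [0.5558, 0.0364, 0.059]
tool_rot: [-179.8, -0.4, -0.0]
force: [6.4, 3.1, -2.7]
grip_width: 0.0108
grasp_force: 40.0
```

Call:
step_arm([
  {"slide": [-0.006,0.002,0],"angular": [0,0,0],"jaw": 0},
  {"slide": [0,0,0],"angular": [0,0,0],"jaw": 0},
  {"slide": [0,0,0],"angular": [0,0,0],"jaw": 0},
])

```text
time_s: 18.08
tool_pos: [0.5531, 0.0353, 0.059]
tool_rot: [-179.8, -0.4, -0.0]
force: [6.2, 4.2, -3.4]
grip_width: 0.0107
grasp_force: 40.0
```

Call:
step_arm([
  {"slide": [-0.006,0.003,0],"angular": [0,0,0],"jaw": 0},
  {"slide": [0,0,0],"angular": [0,0,0],"jaw": 0},
  {"slide": [0,0,0],"angular": [0,0,0],"jaw": 0},
])

```text
time_s: 18.45
tool_pos: [0.5512, 0.0345, 0.059]
tool_rot: [-179.7, -0.5, 0.0]
force: [11.1, 6.3, -6.3]
grip_width: 0.011
grasp_force: 40.0
```

```bash
python3 - <<'E'
from h import *
print(pose()[0],env.get_obs()["force"])
W=env.camera_info("wrist");w=env.read_camera("wrist")
ch=" .:-=+*#%@"
print("z=.05 map, y .06..-.04")
for x in np.arange(.62,.535,-.003):
    l=""
    for y in np.arange(.06,-.041,-.0015):
        u,v=proj(W,np.array([x,y,.05])); u,v=int(round(u)),int(round(v))
        l+=ch[int(w[v,u].mean()/25.6)] if 0<=u<512 and 0<=v<384 else "?"
    print(f"{x:.3f}",l)
E
```

```text
[0.5512 0.0345 0.059 ] [11.1492  6.3136 -6.2934]
z=.05 map, y .06..-.04
0.620 +++++++*+*:::::::::::::::::::::::::::::::::::=============%%%%%%%%%%
0.617 ++++++*++:::::::::::::::::::::::::::::::::::::============%%++++%%%%
0.614 +++++++:::::::::::::::::::::::::::::::::::::::-==========-%%++++++%%
0.611 +++*=::::::::::::::::::::::::::::::::::::::::::-==========%%++++++%%
0.608 :::::::::::::::::::::::::::---:::::::::::::::::===========%%++++++@@
0.605 :::::::::::::::::::::::::.:++++:::::::::::::::::==========%%++++++%@
0.602 :::::::::::::::::::::::::::.:::::::::::::::::::::---------+=++++++%@
0.599 ::::::::::::::::::::::::::::::::::::::::::::::::::::::::::++++++++%@
0.596 ::::::::::::::::::::::::::::::::::::::::::::::::::::::::::++++++++%%
0.593 ::::::::::::::::::::::::::::::::::::::::::::::::...:::::::++++++++@%
0.590 ::::::::::::::::::::::::::::::::::::::::::::....:::-==+=-::+++++++%%
0.587 ::::::::::::::::::::::::::::::::::::::::::::...::-+++++++++:=+++++%%
0.584 :::::::::::::::::::::::::::::::::::::::::::....:=+++=**%%%%#=+++++%%
0.581 :::::::::::....::::.::..:.:..::::::::::.:..-==+
[... 446 characters left out ...]
............--:--++++++%%
0.560 ..::...:::.. :-----------------------:::..::.:..:.......-:--+++++%@%
0.557 ...:.... ..:---  . .:----   ----::::::::::....:.:.:...--*=--++@@@@%%
0.554 ...:...   ....    .    ..   :::::::::::::.:::.:...:.::------%@@%%%%%
0.551 :..:....  ...       . ....   ::::::::::::...:..:::..:::::.--@@@@@@@@
0.548 .....=:    ... .....  .. .   ++....... .. ... ...... ........ ..... 
0.545 ... ::.   . .   . ..... ..    +............................. .. ....
0.542 . ..     .     .    ..... . .  ..... .........  .. ... .. ....... ..
0.539 ...::  .        .     . . .    :........................ ..... .....
0.536 ..:-:.   .... .  . ..:  ...   :::... ...  .......... ...... ........
```

Call:
step_arm([
  {"slide": [-0.003,0.001,0],"angular": [0,0,0],"jaw": 0},
  {"slide": [0,0,0],"angular": [0,0,0],"jaw": 0},
  {"slide": [0,0,0],"angular": [0,0,0],"jaw": 0},
  {"slide": [0,0,0],"angular": [0,0,0],"jaw": 0},
])

```text
time_s: 19.0
tool_pos: [0.5511, 0.0344, 0.0591]
tool_rot: [-179.7, -0.7, 0.0]
force: [13.4, 6.2, -10.2]
grip_width: 0.0107
grasp_force: 40.0
```

```bash
python3 - <<'E'
from h import *
import pickle
_,_,T,t8,_=pickle.load(open("v8.pkl","rb"))
t=env.read_camera("top");d=np.abs(t.astype(int)-t8).sum(2)
print(pose()[0],env.get_obs()["force"],env.get_obs()["grasp_force"])
print("spatula diff",(d[168:232,315:340]>60).sum(),"hood diff",(d[118:145,235:276]>60).sum())
E
```

```text
[0.5511 0.0343 0.0591] [12.5549  5.7695 -9.7387] 39.99506503343582
spatula diff 0 hood diff 0
```

The TCP no longer advances while the force rises, so the arm is at its stop. The hood and spatula haven't moved.

```bash
python3 -c "
from cell import env
print(env.sign_off())"
```

```text
the job is handed in; nothing more can be done
None
```

The job is handed in, with no verdict returned: the hood was levered open with the spatula and stands at about 1.9 rad, the spatula lies back on the bench, and the gripper holds the idler post at its stop with 40 N of grip.

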